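# Tuck the drip guard under the splash flap and hold it down

### The arm

A 7-joint arm with a two-finger parallel gripper is mounted at the origin on the work surface. World frame = base frame: x ahead of the robot, y to its left, z up, the work surface at z = 0. Lengths are in m, angles in rad, forces in N, time in s.
With the tool pointing down it reaches from about 0.35 to 0.9 m from the base axis. Payload 8.1 kg.
Tool frame: the origin (TCP) lies midway between the tips of the shut fingers; the grasp point (between the pads) lies 19 mm behind it; z points along the fingers, y is the line along which they close (so a half turn about z gives the same grasp; the last joint's range is limited). The gripper opens to 92 mm and grips with 3 to 60 N. Pads are 19 mm wide; open, the fingers measure 130 mm over their backs; the gripper's body (75 mm by 190 mm) begins 47 mm behind the grasp point.
Start: joints at [-1.222, 0.434, 0.025, 1.573, -0.012, 1.134, -0.075], TCP at [0.273, 0.562, 0.192] pointing down, gripper open.
Joint ranges: [-2.62, 2.62], [-0.44, 2.09], [-1.27, 1.32], [0.08, 2.57], [-1.32, 4.46], [0.12, 2], [-2.74, 2.74]. Speed limits (rad/s): [2.22, 2.22, 3.01, 3.01, 3.14, 3.14, 3.14].

### API

Orientations are given as a rotation vector (axis times angle).
In Python, from cell import arm gives the robot as it stands.
- The arm moves only by the tool arm_command, never from a script. Its arguments are lists of equal length, an entry for each row: "dp": the shift along the tool's x, y, z in units of 25 mm (1.0 is 25 mm), a list of three; "angular": the turn, a rotation vector about the tool's x, y, z in units of 0.15 rad (1.0 is 0.15 rad), a list of three; "claw": the opening, from 0 (shut) to 1 (fully open). In form: {"dp": [[x, y, z], ...], "angular": [[rx, ry, rz], ...], "claw": [claw, ...]}. A call has 1 to 10 rows; each row shifts and turns the commanded pose from where the row before left it, along the tool's axes as they then stand; what a row does not reach is not made up. A row lasts 1/10 s, in which the tool goes at most 50 mm and 8.59 degrees, less where a joint would pass 70% of its speed; a pose out of reach is approached as far as the arm can. A call with a number of a shift or a turn outside -1 to 1 is refused whole. A call with a gripper value outside its range is refused whole. The fingers move at their own pace and stop on an object; "force" is the grip in N (left out, the last holds). Time passes only in rows, so rows that do not move let the fingers close. It gives the time, the measured TCP pose, the force, the opening and the grip force at its end, in the units of the state.
- arm.observe(): the state, without advancing time (a new reading comes with each control period).
- arm.get_image(name): name is "scene" or "top" or "wrist"; returns a dict with "frame" (384x512x3 uint8, red, green, blue), "z_map" (384x512 float32, m along the optical axis (not along the pixel's ray), 0 where there is no reading), "K" (3x3 intrinsics, pixels), "R" (3x3) and "t" (3): a world point X has camera coordinates R X + t. Camera axes: x right, y down, z forward; pixel columns grow to the right and rows downward; lengths in m; the calibration is good to about 2 mm. A picture is of the moment at which its call begins.
- arm.sign_off(): hands the job in; it is judged then, once.
The state is a dict: "clock": time; "joints": joint angles; "dq": joint speeds; "joint_efforts": joint torques, N m; "position": TCP position; "ee_rot": TCP orientation; "force": force on the tool from outside, world axes, zero at the start; "ft_torque": the same for the moment, N m; "width": opening from 0.0 (shut) to 1.0 (fully open); "gripper_force": force on a finger pad.
Only numpy, scipy, OpenCV 4.12 (cv2) and the standard library are available. Lean on these libraries where they do the work, as an engineer would, in place of code of your own. Each camera call takes 0.05 s, during which the arm holds its last target. There are 200 camera calls.

### The job

Take the aluminium drip guard (the flat plate with the upright rib) and slide its front edge, the one farther from the rib, under the hinged splash flap of the chromatograph foot, straight and centred, until the edge is fully home against the white housing, without lifting the flap and without disturbing the glassware around. Then press the guard down flat so that the sprung bed under it sinks about 4 mm (roughly 10 N), and finish while still holding it pressed like that, touching the guard only: do not let go.

Things in the scene. Friction and masses are not known exactly. Their poses are not given: they have to be found in the camera images.
- guard_rib (a point): Centre of the rib of the loose drip guard, 19 mm above the guard's underside. Guard: flat aluminium plate (180 g) 127 mm long (x), 110 wide (y), 4 thick, lying on the bench. Rib across it: 10 thick (x), 64 long (y), top 34 mm above the underside. Plate reaches 92 mm from rib centre to the front edge (+x, the edge to tuck), 35 mm to the rear. Axes: x to the front edge, z up.
- guard_edge (a point): Middle of the guard's front edge, 2 mm above its underside, 92 mm ahead (+x) of the rib centre. Same axes as guard_rib.
- dock: Fixed chromatograph foot: grey base 225 x 180 mm, dark rubber-faced sprung bed in front, white housing (top 65 mm above bench) at its back. Origin on the bench under where the rib's centre is when the guard is home. x = tucking direction, from open front to housing; z up. Bed: x -50 to +92 mm (housing's face), 160 mm wide, top 20 mm above the bench unloaded.
- home (a point): Foot of the housing's face at mid-width, on the unloaded bed's top (20 mm above the bench), 92 mm in x from the dock's origin: where the guard's front edge must arrive. Same axes as the dock.
- flap_edge (a point): Middle of the lower front edge of the splash flap: a light (60 g) grey plastic plate 150 mm wide, 42 deep, 3 thick, hinged to the housing's face, sloping down to the open front. The edge lies 50 mm in x from the dock's origin (42 mm before the housing), about 8 mm above the unloaded bed; the gap grows towards the housing. Moves with the flap.
- flap (a joint): Hinge of the splash flap, rad. 0 = hanging at rest on its stop; grows as the front edge is lifted (0.1 rad is about 4 mm at the edge). It swings freely and falls back.
- bed (a joint): How far the bed is pressed down, m. 0 unloaded; spring of 2.5 N per mm; at most 0.0075. It stays level. The guard's own weight sinks it by somewhat under 1 mm.
- reagent: Amber reagent bottle, 72 mm across, 170 mm tall, origin at its foot. Leave alone.
- flask: Small glass volumetric flask, 68 mm across, 155 mm tall, origin at its foot. Leave alone.
- jar: Small amber jar, 48 mm across, 55 mm tall, origin at its foot. Leave alone.
Not all that is in view belongs to the job. There is more than one size of the part that bears guard_rib; the job needs the middle-sized.

How it is judged:
On the way:
1. the guard's front edge is home under the flap, straight, flat and centred, the flap down (x of guard_edge in the frame of home above -0.007 m and y of guard_edge in the frame of home between -0.018 and 0.018 m and z of guard_edge in the frame of home between -0.008 and 0.008 m and angle between the x axis of guard_edge and the x axis of dock, either way round below 0.08 rad and angle between guard_edge's own z axis and vertical below 0.06 rad and value of joint flap below 0.05 rad), for 0.1 s.
At the end, for the whole second after the job is handed in: Front edge within 7 mm of the housing under the flap, 18 mm of mid-width, straight within 0.08 rad, flat within 0.035 rad; flap under 0.03 rad; fingers on the guard press the bed 2 to 6.8 mm down, robot not touching the dock, all through the last second (x of guard_edge in the frame of home between -0.007 and 0.004 m and y of guard_edge in the frame of home between -0.018 and 0.018 m and z of guard_edge in the frame of home between -0.008 and 0.002 m and angle between the x axis of guard_edge and the x axis of dock, either way round below 0.08 rad and angle between guard_edge's own z axis and vertical below 0.035 rad and value of joint flap below 0.03 rad and value of joint bed between 0.002 and 0.0068 m and contact force between the fingers and guard above 1 N and contact force between the arm and dock below 0.5 N); the arm keeps its last pose, push and grip.
It fails at once if the flap is lifted by more than 0.12 rad (about 5 mm at its edge) (value of joint flap above 0.12 rad).
It fails at once if a bystander is moved by more than 20 mm (distance of any of reagent, flask, jar from where it was at the start of the episode above 0.02 m).
It also fails if it takes over 40 s, if anything falls off the work surface, if the arm or the gripper's body presses on something with over 40 N, if the wrist force passes 120 N, or if a joint passes its speed limit or range.

## Working session

There is one attempt and no reset: what is moved stays moved. The work goes in short steps, Python scripts to look and compute and a tool call to move; the robot and the scene stay as the last step left them, time stands still between calls to the robot, and variables do not carry over. Pictures are saved under pics/ and viewed, at most 10 in all, crops included, and the job is handed in when it is done.

Besides the shell and the picture viewer there is one more tool, called as a command line: name --argument value ..., lists and objects as JSON in quotes. arm_command: Moves the arm, as the interface text tells. Its arguments: {"type":"object","properties":{"dp":{"type":"array","items":{"type":"array","items":{"type":"number"}}},"angular":{"type":"array","items":{"type":"array","items":{"type":"number"}}},"claw":{"type":"array","items":{"type":"number"}},"force":{"type":"number"}},"required":["dp","angular","claw"]}

```bash
mkdir -p pics; cat > h.py <<'E'
import numpy as np, cv2
from cell import arm
from scipy.spatial.transform import Rotation as Rn
def get(n,save=None):
    d=arm.get_image(n)
    if save: cv2.imwrite('pics/'+save,cv2.cvtColor(d['frame'],cv2.COLOR_RGB2BGR))
    return d
def cloud(d):
    z=d['z_map'];v,u=np.mgrid[:z.shape[0],:z.shape[1]];K=d['K']
    P=np.stack([(u-K[0,2])/K[0,0]*z,(v-K[1,2])/K[1,1]*z,z],-1)
    W=(P-d['t'])@d['R']; W[z==0]=np.nan
    return W
E
python3 - <<'E'
from h import *
a=get('top');b=get('scene')
np.savez('s0.npz',top=cloud(a),scene=cloud(b))
for n,d in (('top',a),('scene',b)): cv2.imwrite(f'pics/{n}0.png',cv2.resize(cv2.cvtColor(d['frame'],cv2.COLOR_RGB2BGR),(800,600)))
s=arm.observe();print(s)
print(a['K'],a['R'],a['t'])
E
```

```text
{'clock': 0.1, 'joints': array([-1.22158242,  0.43516097,  0.0249802 ,  1.57400324, -0.01158466,
        1.13400716, -0.07507167]), 'dq': array([ 0.00130193, -0.00168282,  0.00037567, -0.00071057,  0.00039728,
        0.00209373,  0.00160164]), 'joint_efforts': array([ 4.19265896e-03, -6.69113159e+01,  9.88512039e-01, -3.15142322e+01,
       -6.05094130e-02,  3.73457756e-02,  2.73180450e-05]), 'position': array([0.27271134, 0.56179602, 0.19091992]), 'ee_rot': array([-7.03708917e-01, -3.06158233e+00,  2.23535327e-03]), 'force': array([ 0.3443976 ,  0.02441065, -0.13793159]), 'ft_torque': array([ 0.06563829, -0.0151723 , -0.01630073]), 'gripper_force': 0.0, 'width': 0.9995582969297457}
[[363.86872143   0.         258.44317314]
 [  0.         363.86872143 196.01774044]
 [  0.           0.           1.        ]] [[ 0.01040267 -0.99985157  0.01373412]
 [-0.98131601 -0.0128468  -0.19197358]
 [ 0.19212152 -0.01148047 -0.98130399]] [-0.00971792  0.5914171   1.03524907]
```

View pics/top0.png

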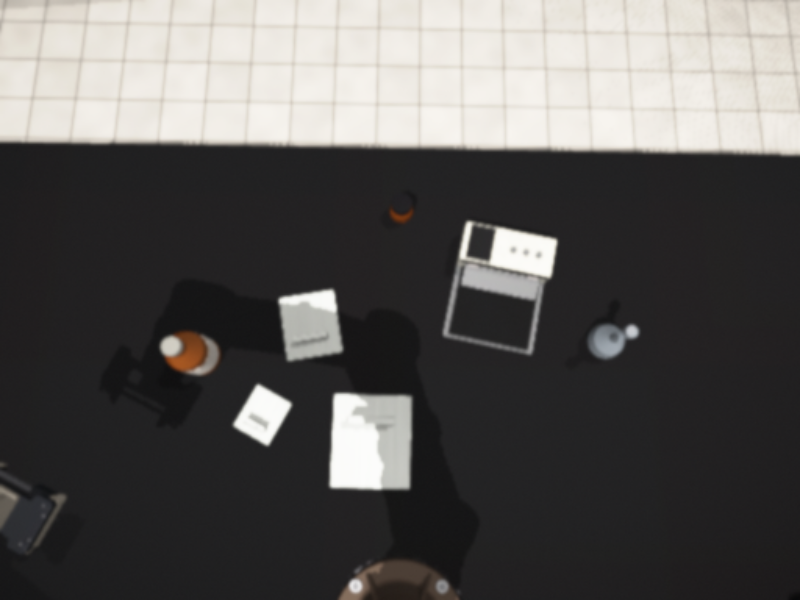

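View pics/scene0.png

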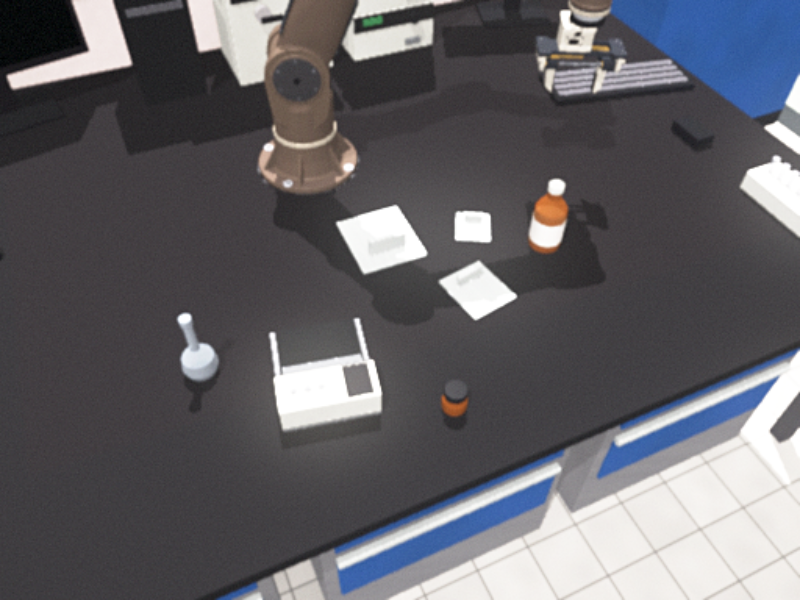

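Top view (800x600): three ribbed plates: A (310,325), B (262,415) small, C (371,441) large. A seems to be the middle one. The dock is at (500,290) with its open front facing the robot. Next I'll check the sizes and look at a crop.

```bash
python3 - <<'E'
from h import *
W=np.load('s0.npz')['top']
d=get('top');f=d['frame'];W2=cloud(d)
W=(W+W2)/2
g=f.max(2)
def reg(u0,u1,v0,v1): 
    return (slice(v0,v1),slice(u0,u1))
def ray(u,v,h):
    r=d['R'].T@np.array([(u-d['K'][0,2])/d['K'][0,0],(v-d['K'][1,2])/d['K'][1,1],1]);c=-d['R'].T@d['t'];return c+r*(h-c[2])/r[2]
for n,b in dict(A=(172,226,178,238),B=(145,192,240,290),C=(204,270,245,320)).items():
    m=np.zeros(g.shape,np.uint8);s=reg(*b);m[s]=(g[s]>85)
    k,l,st,_=cv2.connectedComponentsWithStats(m);i=1+st[1:,4].argmax();m=(l==i)
    c=cv2.findContours(m.astype(np.uint8),0,2)[0][0][:,0].astype(float)
    p=np.array([ray(u,v,.004)[:2] for u,v in c],np.float32)
    (cx,cy),(w,h),a=cv2.minAreaRect(p);box=cv2.boxPoints(((cx,cy),(w,h),a))
    hi=np.zeros_like(m);hi[s]=W[s][...,2]>.016;
    print(n,'centre',cx,cy,'dims',w+.0027,h+.0027,a,'\n',box.round(4).tolist(),'rib',np.median(W[hi],axis=0),hi.sum(),'plate z',np.median(W[m][:,2]))
# dock: heights
s=reg(275,365,135,232);Z=W[s][...,2]
print('Z grid mm (step 4)');print((Z[::5,::5]*1000).round(0).astype(int))
m=np.zeros(g.shape,np.uint8);m[s]=Z>.055
p=W[m>0];print('housing',len(p),np.median(p[:,2]),cv2.minAreaRect(p[:,:2].astype(np.float32)))
m[s]=Z>.009
p=W[m>0];print('dock all',len(p),cv2.minAreaRect(p[:,:2].astype(np.float32)))
for n,b in dict(jar=(245,268,118,146),flask=(370,412,200,236),reagent=(100,142,205,245)).items():
    q=W[reg(*b)].reshape(-1,3);q=q[q[:,2]>.015];print(n,q.min(0),q.max(0))
bg=cv2.cvtColor(f,cv2.COLOR_RGB2BGR)
cv2.imwrite('pics/c1.png',np.hstack([cv2.resize(bg[135:232,270:367],(396,396),interpolation=cv2.INTER_CUBIC),cv2.resize(bg[178:248,170:240],(396,396),interpolation=cv2.INTER_CUBIC)]))
E
```

```text
A centre 0.5643695592880249 0.18391641974449158 dims 0.1354742785215378 0.117798737180233 10.222273826599121 
 [[0.4887999892234802, 0.2287999987602234], [0.5091999769210815, 0.11550000309944153], [0.6399000287055969, 0.13910000026226044], [0.6194999814033508, 0.2522999942302704]] rib [0.53222027 0.179521   0.03294996] 89 plate z nan
B centre 0.3856560289859772 0.26932987570762634 dims 0.08744509418010711 0.09908573974370956 61.6911735534668 
 [[0.3231000006198883, 0.2549000084400177], [0.40799999237060547, 0.20919999480247498], [0.448199987411499, 0.28380000591278076], [0.36329999566078186, 0.3294999897480011]] rib [0.36766966 0.2785983  0.02284975] 42 plate z nan
C centre 0.33803823590278625 0.058061011135578156 dims 0.1584200849056244 0.18410144646167756 89.0856704711914 
 [[0.24609999358654022, -0.018300000578165054], [0.42750000953674316, -0.021199999377131462], [0.4300000071525574, 0.13449999690055847], [0.24860000610351562, 0.13740000128746033]] rib [0.3758468  0.05730368 0.04560172] 144 plate z nan
Z grid mm (step 4)
[[                   1                   -3                
[... 7619 characters left out ...]
        -2
                    -2                   -1                    0
                     1                   -1                   -1]]
housing 1492 0.06451479970023041 ((0.7058688402175903, -0.2041192501783371), (0.17986220121383667, 0.08007537573575974), 78.9735107421875)
dock all 4291 ((0.6349494457244873, -0.18995118141174316), (0.1799289584159851, 0.22566115856170654), 78.64283752441406)
jar [ 0.7782654  -0.01579459  0.01527487] [0.82195029 0.02594958 0.05836221]
flask [ 0.50033073 -0.42761663  0.01810032] [ 0.56533366 -0.36577487  0.15756039]
reagent [0.4594179  0.35591033 0.01500639] [0.53122176 0.42461792 0.17202676]<stdin>:20: RuntimeWarning: invalid value encountered in cast
```

View pics/c1.png

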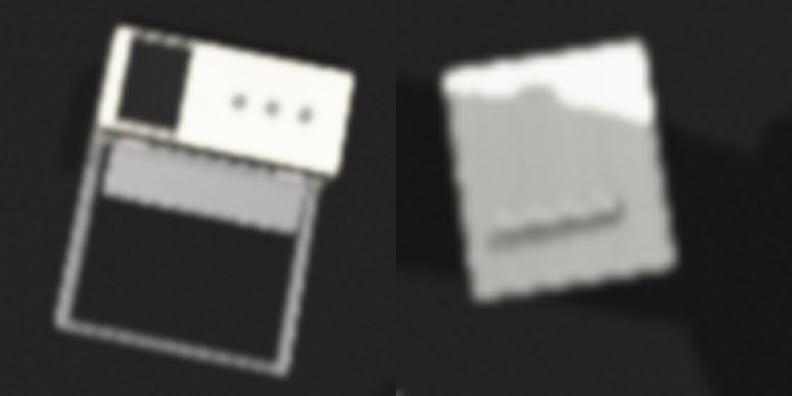

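In the crop, the left half shows the dock: open front at bottom, flap at (205,185), housing on top. The right half shows plate A, with its rib at (555,222) near the robot-side edge. A measures about 0.13 x 0.115 m with blur, so it is the middle-sized guard. B is about 0.09 m and C about 0.18 m, so neither fits. A's front points to +x at yaw about +10°, and the dock's yaw is about -11.2°.

Now I'll turn and lift, then travel above the rib.

arm_command --dp '[[0,0,-0.25],[0,0,-0.25],[0,0,-0.25],[0,0,-0.25],[0,0,-0.25],[0,0,-0.25],[0,0,0]]' --angular '[[0,0,1],[0,0,1],[0,0,1],[0,0,1],[0,0,1],[0,0,1],[0,0,0.27]]' --claw '[1,1,1,1,1,1,1]' --force 40

```text
clock: 0.85
position: [0.2729, 0.5626, 0.2298]
ee_rot: [-2.021, -2.405, -0.001]
force: [-0.2, 0.2, -1.1]
width: 0.999
gripper_force: 0.0
```

arm_command --dp '[[-1,0.45,0],[-1,0.45,0],[-1,0.45,0],[-1,0.45,0],[-1,0.45,0],[-1,0.45,0],[-1,0.45,0],[-1,0.45,0],[-1,0.45,0],[-1,0.45,0]]' --angular '[[0,0,0],[0,0,0],[0,0,0],[0,0,0],[0,0,0],[0,0,0],[0,0,0],[0,0,0],[0,0,0],[0,0,0]]' --claw '[1,1,1,1,1,1,1,1,1,1]'

```text
clock: 1.85
position: [0.4283, 0.3352, 0.229]
ee_rot: [-2.015, -2.41, 0.0]
force: [0.4, 0.2, 0.6]
width: 1.001
gripper_force: 0.0
```

arm_command --dp '[[-1,0.45,0],[-1,0.45,0],[-1,0.45,0],[-1,0.45,0],[-1,0.45,0],[-1,0.45,0],[-0.9,0.45,0],[0,0,0],[0,0,0]]' --angular '[[0,0,0],[0,0,0],[0,0,0],[0,0,0],[0,0,0],[0,0,0],[0,0,0],[0,0,0],[0,0,0]]' --claw '[1,1,1,1,1,1,1,1,1]'

```text
clock: 2.75
position: [0.536, 0.1801, 0.2288]
ee_rot: [-2.016, -2.409, 0.001]
force: [0.6, -0.0, -0.1]
width: 0.999
gripper_force: 0.0
```

```bash
cat >> h.py <<'E'
def pose():
    s=arm.observe();M=Rn.from_rotvec(s['ee_rot']).as_matrix();return s,s['position'],M
def plan(p,yaw,q=None):
    "units to go to TCP p with tool y at yaw: shift in present tool axes, turn in tool axes"
    s,x,M=pose()
    T=np.column_stack([[-np.sin(yaw),np.cos(yaw),0],[np.cos(yaw),np.sin(yaw),0],[0,0,-1]])
    print('t',s['clock'],'pos',x.round(4),'yaw',round(np.arctan2(M[1,1],M[0,1]),4),'tilt',M[:,2].round(4),'F',s['force'].round(1),'w',round(s['width'],3))
    print('shift now-axes',(M.T@(np.array(p)-x)/.025).round(2),'shift target-axes',(T.T@(np.array(p)-x)/.025).round(2),'turn',(Rn.from_matrix(M.T@T).as_rotvec()/.15).round(3))
E
python3 - <<'E'
from h import *
d=get('wrist','w1.png');W=cloud(d);Z=W[...,2]
m=(Z>.025)&(Z<.045)&(np.hypot(W[...,0]-.535,W[...,1]-.179)<.06)
p=W[m];print(len(p),np.median(p[:,2]),cv2.minAreaRect(p[:,:2].astype(np.float32)),np.median(p,axis=0))
g=d['frame'].max(2)
m=(Z>-.004)&(Z<.045)&(g>85)&(np.hypot(W[...,0]-.565,W[...,1]-.184)<.095)
p=W[m];print(len(p),cv2.minAreaRect(p[:,:2].astype(np.float32)))
plan([.5363,.1788,.1],.178)
E
```

```text
422 0.03394237733171534 ((0.5330527424812317, 0.17678768932819366), (0.008668269030749798, 0.06332740187644958), 9.990249633789062) [0.53283139 0.17805523 0.03394238]
8371 ((0.5620130300521851, 0.18048104643821716), (0.12979911267757416, 0.11268895119428635), 10.411252975463867)
t 2.8 pos [0.5356 0.1811 0.2288] yaw 0.1788 tilt [-8.e-04  3.e-04 -1.e+00] F [-0.5  0.4 -0.1] w 1.002
shift now-axes [-0.1   0.02  5.15] shift target-axes [-0.09  0.01  5.15] turn [-0.005 -0.003  0.005]
```

View pics/w1.png

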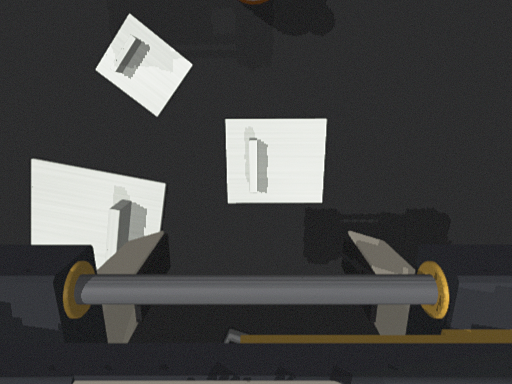

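The wrist view shows guard A at (275,160), with its rib at (257,165) near the robot-side end. The rib measures 8.7 x 63 mm with its top at 34 mm, which matches the guard. Now I'll descend.

arm_command --dp '[[-0.14,-0.11,1],[0,0,1],[0,0,1],[0,0,1],[0,0,1],[0,0,1],[0,0,1],[0,0,1],[0,0,0.7],[0,0,0]]' --angular '[[0,0,0],[0,0,0],[0,0,0],[0,0,0],[0,0,0],[0,0,0],[0,0,0],[0,0,0],[0,0,0],[0,0,0]]' --claw '[1,1,1,1,1,1,1,1,1,1]'

```text
clock: 3.8
position: [0.5315, 0.1774, 0.0095]
ee_rot: [-2.01, -2.411, 0.006]
force: [-0.2, -0.1, 0.6]
width: 0.999
gripper_force: 0.0
```

arm_command --dp '[[0,0,0.12],[0,0,0],[0,0,0],[0,0,0],[0,0,0],[0,0,0],[0,0,0],[0,0,0],[0,0,0],[0,0,0]]' --angular '[[0,0,0],[0,0,0],[0,0,0],[0,0,0],[0,0,0],[0,0,0],[0,0,0],[0,0,0],[0,0,0],[0,0,0]]' --claw '[0.6,0.3,0,0,0,0,0,0,0,0]' --force 40

```text
clock: 4.8
position: [0.534, 0.1765, 0.0086]
ee_rot: [2.015, 2.411, -0.0]
force: [-0.6, -0.4, -1.4]
width: 0.176
gripper_force: 0.0
```

```bash
python3 - <<'E'
from h import *
plan([.5363,.1788,.1],.178); print(arm.observe()['gripper_force'])
E
```

```text
t 4.8 pos [0.534  0.1765 0.0086] yaw 0.1784 tilt [-0. -0. -1.] F [-0.6 -0.4 -1.4] w 0.176
shift now-axes [ 0.08  0.11 -3.66] shift target-axes [ 0.08  0.11 -3.66] turn [-0.     0.     0.003]
0.0
```

arm_command --dp '[[0,0,0],[0,0,0],[0,0,0],[0,0,0],[0,0,0]]' --angular '[[0,0,0],[0,0,0],[0,0,0],[0,0,0],[0,0,0]]' --claw '[0,0,0,0,0]'

```text
clock: 5.3
position: [0.534, 0.1765, 0.0086]
ee_rot: [-2.015, -2.41, 0.0]
force: [-0.0, -0.1, 0.1]
width: 0.005
gripper_force: 0.0
```

arm_command --dp '[[0,0,-0.5],[0,0,-1],[0,0,-1],[0,0,-1],[0,0,-0.5],[0,0,0],[0,0,0]]' --angular '[[0,0,0],[0,0,0],[0,0,0],[0,0,0],[0,0,0],[0,0,0],[0,0,0]]' --claw '[0,0,0,0,0,0,0]'

```text
clock: 6.0
position: [0.5337, 0.1765, 0.1083]
ee_rot: [-2.014, -2.41, 0.0]
force: [-0.1, -0.7, -0.5]
width: 0.003
gripper_force: 0.0
```

```bash
python3 - <<'E'
from h import *
# guard's attitude and place in tool frame, from wrist cam
d=get('wrist','w2.png');W=cloud(d)
s,x,M=pose();print(x.round(4),s['width'],s['gripper_force'],s['force'].round(2))
P=(W-x)@M
m=(abs(P[...,0])<.07)&(abs(P[...,1])<.11)&(abs(P[...,2])<.03)&(d['frame'].max(2)>60)
p=P[m]
print(len(p),p.min(0),p.max(0))
q=p[(p[:,1]>.02)&(p[:,1]<.085)]
A=np.c_[q[:,:2],np.ones(len(q))];c,*_=np.linalg.lstsq(A,q[:,2],rcond=None);r=q[:,2]-A@c;k=abs(r)<.004
c,*_=np.linalg.lstsq(A[k],q[k,2],rcond=None);print('plane z=ax+by+c',c,k.sum())
print(cv2.minAreaRect(p[p[:,2]>-.004][:,:2].astype(np.float32)))
plan([.5767-.065*.981,-.1784+.065*.195,.1086],-.196)
E
```

```text
[0.5333 0.1764 0.1077] 0.003740762589667847 0.0 [ 0.77 -0.35  0.19]Traceback (most recent call last):
  File "<stdin>", line 8, in <module>
    return umr_minimum(a, axis, None, out, keepdims, initial, where)
ValueError: zero-size array to reduction operation minimum which has no identity
```

View pics/w2.png

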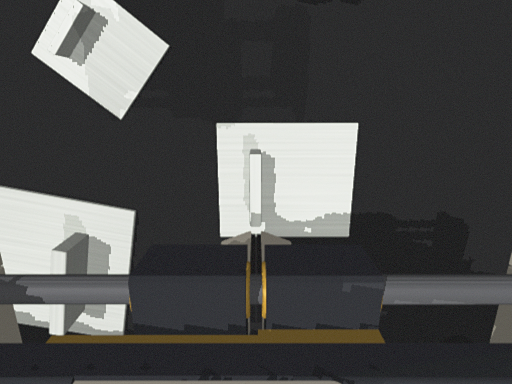

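The grasp missed: the opening is about 0. In the wrist view the guard still lies flat at (288,180), with its rib at (256,190) and the shut fingertips at (256,235). I'll re-measure with both cameras.

```bash
python3 - <<'E'
from h import *
for n in ('wrist','top'):
    d=get(n,'x_%s.png'%n);W=cloud(d);Z=W[...,2];g=d['frame'].max(2)
    for h0,h1 in ((.027,.042),(-.004,.012)):
        m=(Z>h0)&(Z<h1)&(g>80)&(abs(W[...,0]-.56)<.1)&(abs(W[...,1]-.18)<.09)
        p=W[m];print(n,h0,len(p),cv2.minAreaRect(p[:,:2].astype(np.float32)))
    s,x,M=pose()
    for q in (x,x-[0,0,.1]):
        c=d['R']@q+d['t'];print('TCP px',(d['K']@c/c[2])[:2],c[2])
    cam=-d['R'].T@d['t'];print('cam',cam,'in tool',M.T@(cam-x))
    if n=='wrist':
        print('ray depth at tips',d['z_map'][225:260:5,256])
        print('world there',W[225:262:6,256].round(3).tolist())
E
```

```text
wrist 0.027 874 ((0.533082127571106, 0.17672082781791687), (0.009653971530497074, 0.06370051205158234), 10.498215675354004)
wrist -0.004 14581 ((0.5619352459907532, 0.18080294132232666), (0.1303948611021042, 0.11252197623252869), 10.872115135192871)
TCP px [255.31194732 222.42791466] 0.20670505183035862
TCP px [255.39183265 183.32535642] 0.302585785498894
cam [0.51999022 0.24997978 0.30088421] in tool [ 0.07475436 -0.00024187 -0.19344709]
ray depth at tips [0.28619763 0.31894138 0.16772869 0.16314426 0.15663856 0.15196696
 0.14656422]
world there [[0.539, 0.146, 0.034], [0.543, 0.128, 0.003], [0.532, 0.184, 0.148], [0.532, 0.184, 0.155], [0.532, 0.184, 0.162], [0.532, 0.184, 0.168], [0.532, 0.184, 0.174]]
top 0.027 21 ((0.5367149114608765, 0.15707218647003174), (0.020512133836746216, 0.009738757275044918), 89.74004364013672)
top -0.004 586 ((0.5693545937538147, 0.15211285650730133), (0.13573861122131348, 0.05145571380853653), 9.876823425292969)
TCP px [195.24888912 212.02655345] 1.0302311908590245
TCP px [200.30182493 216.8249858 ] 1.1283615898267225
cam [0.38157453 0.00976649 1.12956397] in tool [-0.13751915 -0.18081512 -1.02168431]
```

```bash
python3 - <<'E'
from h import *
d=get('wrist');W=cloud(d);s,x,M=pose();P=(W-x)@M
print('tool coords mm of finger pixels (x,y,z)')
for r in (228,231,233,235,237,240,244,250,270,300):
    print(r,[tuple((P[r,c]*1000).round(0)) for c in (228,240,250,256,262,272,285)])
bg=cv2.cvtColor(d['frame'],cv2.COLOR_RGB2BGR)
cv2.imwrite('pics/c2.png',cv2.resize(bg[200:350,160:360],(800,600),interpolation=cv2.INTER_NEAREST))
E
```

```text
tool coords mm of finger pixels (x,y,z)
228 [(np.float64(-46.0), np.float64(-27.0), np.float64(104.0)), (np.float64(-46.0), np.float64(-15.0), np.float64(103.0)), (np.float64(-46.0), np.float64(-5.0), np.float64(105.0)), (np.float64(-46.0), np.float64(1.0), np.float64(104.0)), (np.float64(-46.0), np.float64(6.0), np.float64(103.0)), (np.float64(-45.0), np.float64(16.0), np.float64(103.0)), (np.float64(-45.0), np.float64(29.0), np.float64(103.0))]
231 [(np.float64(-49.0), np.float64(-27.0), np.float64(103.0)), (np.float64(-49.0), np.float64(-15.0), np.float64(104.0)), (np.float64(9.0), np.float64(-3.0), np.float64(-36.0)), (np.float64(-49.0), np.float64(1.0), np.float64(105.0)), (np.float64(9.0), np.float64(3.0), np.float64(-36.0)), (np.float64(-49.0), np.float64(16.0), np.float64(104.0)), (np.float64(-49.0), np.float64(29.0), np.float64(103.0))]
233 [(np.float64(-51.0), np.float64(-27.0), np.float64(104.0)), (np.float64(-51.0), np.float64(-15.0), np.float64(103.0)), (np.float64(9.0), np.float64(-3.0), np.float64(-38.0)), (np.float64(-51.0), np.float64(1.0), np.float64(104.0)), (np.fl
[... 2274 characters left out ...]
(-121.0)), (np.float64(8.0), np.float64(-2.0), np.float64(-73.0)), (np.float64(8.0), np.float64(0.0), np.float64(-74.0)), (np.float64(32.0), np.float64(1.0), np.float64(-117.0)), (np.float64(34.0), np.float64(4.0), np.float64(-121.0)), (np.float64(34.0), np.float64(7.0), np.float64(-121.0))]
300 [(np.float64(29.0), np.float64(-7.0), np.float64(-125.0)), (np.float64(28.0), np.float64(-4.0), np.float64(-124.0)), (np.float64(24.0), np.float64(-2.0), np.float64(-119.0)), (np.float64(24.0), np.float64(-0.0), np.float64(-118.0)), (np.float64(26.0), np.float64(1.0), np.float64(-121.0)), (np.float64(29.0), np.float64(4.0), np.float64(-125.0)), (np.float64(28.0), np.float64(7.0), np.float64(-125.0))]
```

View pics/c2.png

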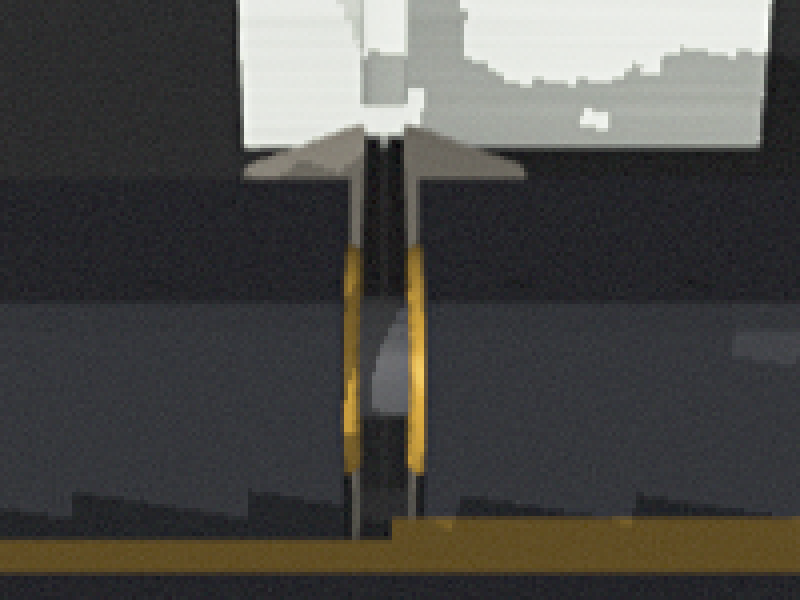

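The crop shows the shut fingertips ending at tool z of about -36 mm. The true tips therefore lie about 36 mm behind the reported TCP, so I closed above the rib (tips at about 45 mm, rib top at 34 mm). From here on: true tip z = reported z + 0.036. I'll reopen and go down to reported z of about -0.026.

arm_command --dp '[[0,0,0.5],[0,0,0.5],[0,0,0.5],[0,0,0.5],[0,0,0.5],[0,0,0.5],[0,0,0],[0,0,0]]' --angular '[[0,0,0],[0,0,0],[0,0,0],[0,0,0],[0,0,0],[0,0,0],[0,0,0],[0,0,0]]' --claw '[0.6,0.6,0.6,0.6,0.6,0.6,0.6,0.6]'

```text
clock: 7.0
position: [0.5339, 0.1764, 0.0334]
ee_rot: [-2.015, -2.41, 0.001]
force: [-0.6, -0.6, 0.8]
width: 0.596
gripper_force: 0.0
```

arm_command --dp '[[0,0,0.5],[0,0,0.5],[0,0,0.5],[0,0,0.4],[0,0,0.2],[0,0,0.2],[0,0,0]]' --angular '[[0,0,0],[0,0,0],[0,0,0],[0,0,0],[0,0,0],[0,0,0],[0,0,0]]' --claw '[0.6,0.6,0.6,0.6,0.6,0.6,0.6]'

```text
clock: 7.7
position: [0.5337, 0.1764, -0.0244]
ee_rot: [-2.015, -2.41, 0.001]
force: [0.8, 0.7, -0.4]
width: 0.596
gripper_force: 0.0
```

arm_command --dp '[[0,0,0],[0,0,0],[0,0,0],[0,0,0],[0,0,0],[0,0,0],[0,0,0],[0,0,0],[0,0,0]]' --angular '[[0,0,0],[0,0,0],[0,0,0],[0,0,0],[0,0,0],[0,0,0],[0,0,0],[0,0,0],[0,0,0]]' --claw '[0,0,0,0,0,0,0,0,0]' --force 40

```text
clock: 8.6
position: [0.534, 0.1766, -0.0238]
ee_rot: [-2.015, -2.411, -0.0]
force: [-1.6, 0.1, 1.0]
width: 0.107
gripper_force: 40.0
```

arm_command --dp '[[0,0,-0.5],[0,0,-0.8],[0,0,-0.8],[0,0,-0.8],[0,0,-0.3],[0,0,0],[0,0,0],[0,0,0]]' --angular '[[0,0,0],[0,0,0],[0,0,0.6],[0,0,0.7],[0,0,0.7],[0,0,0.5],[0,0,0],[0,0,0]]' --claw '[0,0,0,0,0,0,0,0]'

```text
clock: 9.4
position: [0.5338, 0.1766, 0.0564]
ee_rot: [-2.426, -1.996, 0.0]
force: [-0.5, 0.3, -1.2]
width: 0.108
gripper_force: 40.0
```

```bash
cat >> h.py <<'E'
def guard():
    d=get('wrist');W=cloud(d);s,x,M=pose();P=(W-x)@M
    f=d['frame'].astype(int)
    m=(abs(P[...,0])<.075)&(abs(P[...,1])<.115)&(P[...,2]>-.028)&(P[...,2]<0)&(f.max(2)>60)
    m[235:]=False
    p=P[m]
    q=p[(p[:,1]>.012)|(p[:,1]<-.012)]
    A=np.c_[q[:,:2],np.ones(len(q))];k=np.ones(len(q),bool)
    for _ in range(4):
        c,*_=np.linalg.lstsq(A[k],q[k,2],rcond=None);k=abs(q[:,2]-A@c)<.004
    q=q[k]
    print('guard n',len(q),'plane',c.round(4),'y',np.percentile(q[:,1],[0.2,99.8]).round(4),'x',q[:,0].min().round(4))
    # edge yaw: front edge y vs x, side edge x vs y
    fr=[(b,q[abs(q[:,0]-b)<.002][:,1].max()) for b in np.arange(-.05,.0,.004) if (abs(q[:,0]-b)<.002).sum()>5]
    print('front edge slope/y0',np.polyfit(*np.array(fr).T,1).round(4))
    sd=[(b,q[abs(q[:,1]-b)<.002][:,0].min()) for b in np.arange(-.03,.085,.005) if (abs(q[:,1]-b)<.002).sum()>5]
    print('side slope/x0',np.polyfit(*np.array(sd).T,1).round(4))
    return d
E
python3 - <<'E'
from h import *
d=guard();cv2.imwrite('pics/w3.png',cv2.cvtColor(d['frame'],cv2.COLOR_RGB2BGR))
plan([.5767-.065*.981,-.1784+.065*.195,.08],-.196)
E
```

```text
guard n 8989 plane [ 0.0034 -0.0004 -0.0276] y [-0.0343  0.0923] x 0.0036Traceback (most recent call last):
  File "<stdin>", line 2, in <module>
  File "h.py", line 35, in guard
    print('front edge slope/y0',np.polyfit(*np.array(fr).T,1).round(4))
                                ~~~~~~~~~~^^^^^^^^^^^^^^^^^^^
TypeError: polyfit() missing 2 required positional arguments: 'y' and 'deg'
```

```bash
sed -i "s/P\[...,2\]>-.028/P[...,2]>-.04/; s/np.arange(-.05,.0,.004)/np.arange(.014,.05,.004)/; s/\[:,0\].min()) for b/[:,0].max()) for b/; s/q\[:,0\].min().round/q[:,0].max().round/" h.py
python3 - <<'E'
from h import *
d=guard()
plan([.5767-.065*.981,-.1784+.065*.195,.056],-.196)
E
```

```text
guard n 18453 plane [ 0.0014 -0.0006 -0.028 ] y [-0.0341  0.0919] x 0.0553
front edge slope/y0 [-0.0062  0.0926]
side slope/x0 [0.0016 0.0551]
t 9.5 pos [0.5338 0.1764 0.0561] yaw -0.1948 tilt [-4.e-04 -1.e-04 -1.e+00] F [ 0.2 -0.2 -1.6] w 0.106
shift now-axes [-1.359e+01  1.830e+00  1.000e-02] shift target-axes [-13.59   1.85   0.  ] turn [-0.003  0.001  0.008]
```

The guard is centred and flat in the tool: front edge at +92 mm, tilt under 2 mrad. Now I'll travel to above the dock's open front.

arm_command --dp '[[-1,0.13,0],[-1,0.13,0],[-1,0.13,0],[-1,0.13,0],[-1,0.13,0],[-1,0.13,0],[-1,0.13,0],[-1,0.13,0],[-1,0.13,0],[-1,0.13,0]]' --angular '[[0,0,0],[0,0,0],[0,0,0],[0,0,0],[0,0,0],[0,0,0],[0,0,0],[0,0,0],[0,0,0],[0,0,0]]' --claw '[0,0,0,0,0,0,0,0,0,0]'

```text
clock: 10.5
position: [0.5167, -0.0762, 0.056]
ee_rot: [-2.427, -1.994, 0.0]
force: [0.0, 0.7, -1.7]
width: 0.106
gripper_force: 40.0
```

```bash
python3 - <<'E'
from h import *
d=get('wrist','w3.png');W=cloud(d);Z=W[...,2];s,x,M=pose();np.save('w3.npy',W)
# coordinates in nominal dock frame
o=np.array([.5767,-.1784]);a=-.196;Rd=np.array([[np.cos(a),np.sin(a)],[-np.sin(a),np.cos(a)]])
D=np.einsum('ij,...j->...i',Rd,W[...,:2]-o)
m=(Z>.055)&(Z<.075)&(D[...,0]>.07)&(D[...,0]<.19)&(abs(D[...,1])<.12)
p=D[m];print('housing top',len(p),np.median(Z[m]),p.min(0) if len(p) else '',p.max(0),cv2.minAreaRect(p.astype(np.float32)))
pts=[(b,p[abs(p[:,1]-b)<.003][:,0].min()) for b in np.arange(-.085,.09,.01) if (abs(p[:,1]-b)<.003).sum()>5]
print('face x vs y',np.round(pts,4).tolist(),np.polyfit(*np.array(pts).T,1))
m=(Z>.008)&(Z<.03)&(abs(D[...,1])<.1)&(D[...,0]<.09)&(D[...,0]>-.06)
p=D[m];print('bed/base',len(p),np.percentile(p,[.2,99.8],axis=0))
q=[(b,p[abs(p[:,0]-b)<.003][:,1].max()) for b in np.arange(-.045,.085,.01) if (abs(p[:,0]-b)<.003).sum()>5]
print('left side y',np.round(q,4).tolist())
plan([.5767-.065*.981,-.1784+.065*.195,.056],-.196)
E
```

```text
return _methods._mean(a, axis=axis, dtype=dtype,
  ret = ret.dtype.type(ret / rcount)
Traceback (most recent call last):
ValueError: zero-size array to reduction operation maximum which has no identity
```

View pics/w3.png

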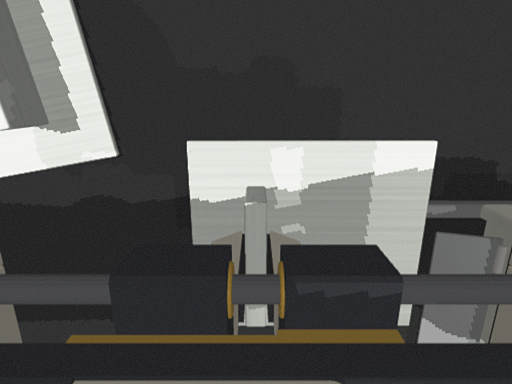

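The wrist view shows the guard at (310,230), held square. The dock's left rail and flap are at lower right (430-510, 205-330), mostly hidden by the gripper. x will come from contact with the housing, and y has 18 mm of tolerance. I'll finish the approach and start lowering.

arm_command --dp '[[-1,0.2,0],[-1,0.2,0],[-1,0.2,0],[-0.59,0.2,0],[0,0,0.6],[0,0,0.6],[0,0,0.4],[0,0,0.3],[0,0,0],[0,0,0]]' --angular '[[0,0,0],[0,0,0],[0,0,0],[0,0,0],[0,0,0],[0,0,0],[0,0,0],[0,0,0],[0,0,0],[0,0,0]]' --claw '[0,0,0,0,0,0,0,0,0,0]'

```text
clock: 11.55
position: [0.5193, -0.167, 0.0088]
ee_rot: [2.428, 1.993, 0.0]
force: [-0.1, 0.5, -2.2]
width: 0.109
gripper_force: 40.0
```

```bash
python3 - <<'E'
from h import *
o=np.array([.5767,-.1784]);a=-.196;Rd=np.array([[np.cos(a),np.sin(a)],[-np.sin(a),np.cos(a)]])
s,x,M=pose();print('TCP in dock',Rd@(x[:2]-o),x[2])
for n in('wrist','top'):
    d=get(n,'d_%s.png'%n);W=cloud(d);Z=W[...,2];D=np.einsum('ij,...j->...i',Rd,W[...,:2]-o)
    m=(Z>.058)&(Z<.072)&(D[...,0]>.06)&(D[...,0]<.19)&(abs(D[...,1])<.12)
    p=D[m];print(n,'housing',len(p))
    if len(p)>40:
        pts=np.array([(b,np.percentile(p[abs(p[:,1]-b)<.004][:,0],2)) for b in np.arange(-.085,.09,.01) if (abs(p[:,1]-b)<.004).sum()>5]);print(p.min(0),p.max(0),cv2.minAreaRect(p.astype(np.float32)),np.round(pts,4).tolist())
    m=(Z>.006)&(Z<.018)&(abs(D[...,1])<.1)&(D[...,1]>.06)&(D[...,0]<.09)&(D[...,0]>-.06)
    p=D[m]; 
    if len(p)>20:print('left rail',len(p),[(round(b,3),p[abs(p[:,0]-b)<.005][:,1].max().round(4)) for b in np.arange(-.05,.09,.02) if (abs(p[:,0]-b)<.005).sum()>3])
    m=(Z>.005)&(Z<.1)&(D[...,0]<.1)&(D[...,0]>-.15)&(abs(D[...,1])<.07)&(d['frame'].max(2)>80)
    p=np.c_[D[m],Z[m]]; h=p[(p[:,0]>-.02)&(p[:,0]<.045)];print('front part z',len(h),np.median(h[:,2]) if len(h) else 0, 'maxx', np.percentile(h[:,0],98) if len(h) else 0)
bg=cv2.cvtColor(get('top')['frame'],cv2.COLOR_RGB2BGR)
wr=cv2.cvtColor(get('wrist')['frame'],cv2.COLOR_RGB2BGR)
sc=cv2.cvtColor(get('scene')['frame'],cv2.COLOR_RGB2BGR)
cv2.imwrite('pics/c4.png',np.hstack([cv2.resize(bg[135:235,270:370],(400,400),interpolation=cv2.INTER_CUBIC),cv2.resize(sc[185:285,150:250],(400,400),interpolation=cv2.INTER_CUBIC)]))
E
```

```text
TCP in dock [-5.85471768e-02  3.82340231e-05] 0.008808680089608896
wrist housing 0
left rail 4809 [(np.float64(-0.05), np.float64(0.0873)), (np.float64(-0.03), np.float64(0.0873)), (np.float64(-0.01), np.float64(0.0866)), (np.float64(0.01), np.float64(0.0866)), (np.float64(0.03), np.float64(0.0867)), (np.float64(0.05), np.float64(0.0867)), (np.float64(0.07), np.float64(0.0867))]
front part z 11865 0.036675590554537396 maxx 0.033397588347973024
top housing 1327
[ 0.09157845 -0.08992796] [0.17286615 0.0895428 ] ((0.13221772015094757, -0.00019538402557373047), (0.17946846783161163, 0.0812874585390091), 89.99331665039062) [[-0.085, 0.1], [-0.075, 0.1038], [-0.065, 0.1062], [-0.055, 0.1167], [-0.045, 0.1193], [-0.035, 0.1253], [-0.025, 0.113], [-0.015, 0.0988], [-0.005, 0.0936], [0.005, 0.0924], [0.015, 0.0933], [0.025, 0.0932], [0.035, 0.0928], [0.045, 0.0924], [0.055, 0.0934], [0.065, 0.0938], [0.075, 0.0926], [0.085, 0.0957]]
left rail 223 [(np.float64(-0.05), np.float64(0.0899)), (np.float64(-0.03), np.float64(0.0901)), (np.float64(-0.01), np.float64(0.0888)), (np.float64(0.01), np.float64(0.0893)), (np.float64(0.03), np.float64(0.09)), (np.float64(0.05), np.float64(0.0898)), (np.float64(0.07), np.float64(0.0887)), (np.float64(0.09), np.float64(0.0879))]
front part z 215 0.03585921847415839 maxx 0.040269950263834606
```

View pics/c4.png

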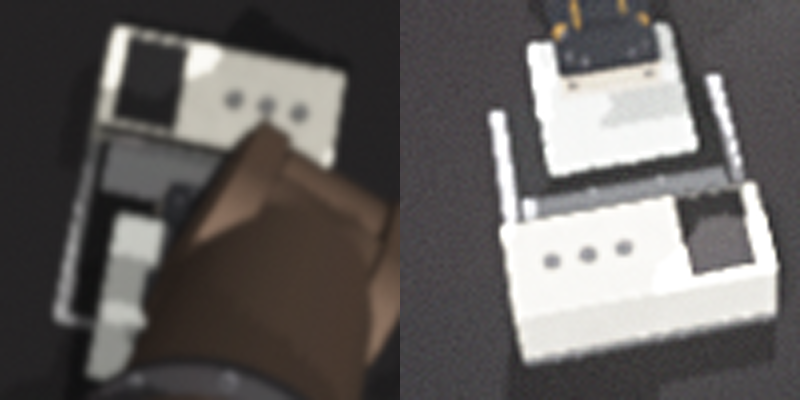

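The left half (top camera) shows the guard over the open front, square to the dock. The right half (scene camera) shows its front edge at about (620,160), just short of the flap at (620,190), centred to within a few mm. The wrist depth puts the dock about 3 mm to the right, so I'll correct that and lower in small steps.

arm_command --dp '[[-0.1,0,0.2],[0,0,0.2],[0,0,0],[0,0,0]]' --angular '[[0,0,0],[0,0,0],[0,0,0],[0,0,0]]' --claw '[0,0,0,0]'

```text
clock: 12.2
position: [0.5184, -0.1694, -0.0017]
ee_rot: [-2.429, -1.992, 0.001]
force: [0.1, -0.2, -1.5]
width: 0.106
gripper_force: 40.0
```

arm_command --dp '[[0,0,0.04],[0,0,0.04],[0,0,0]]' --angular '[[0,0,0],[0,0,0],[0,0,0]]' --claw '[0,0,0]'

```text
clock: 12.5
position: [0.5186, -0.1694, -0.0034]
ee_rot: [-2.429, -1.993, -0.0]
force: [-0.3, -0.2, -2.5]
width: 0.104
gripper_force: 40.0
```

```bash
cat >> h.py <<'E'
def st(tag=''):
    o=np.array([.5767,-.1784]);a=-.196;Rd=np.array([[np.cos(a),np.sin(a)],[-np.sin(a),np.cos(a)]])
    f=[];
    for _ in range(3): arm.get_image('top');s=arm.observe();f.append(s['force'])
    x=s['position'];f=np.mean(f,0);print(tag,'t',s['clock'],'dock xy',(Rd@(x[:2]-o)).round(4),'z',x[2].round(4),'F dock',(Rd@f[:2]).round(2),f[2].round(2),'tau',s['ft_torque'].round(2),'w',s['width'])
E
python3 -c "
from h import *
st(); guard()"
```

```text
t 12.65 dock xy [-0.0587 -0.0025] z -0.0033 F dock [0.22 0.22] -1.32 tau [-0.06  0.08 -0.04] w 0.10979118723955471
guard n 18520 plane [ 0.0015 -0.0011 -0.0279] y [-0.0341  0.0925] x 0.075
front edge slope/y0 [-0.5839  0.1234]
side slope/x0 [-0.0109  0.0595]
```

arm_command --dp '[[0,0,0.04],[0,0,0.02],[0,0,0],[0,0,0]]' --angular '[[0,0,0],[0,0,0],[0,0,0],[0,0,0]]' --claw '[0,0,0,0]'

```text
clock: 13.1
position: [0.5188, -0.1695, -0.0048]
ee_rot: [2.429, 1.993, 0.0]
force: [-0.0, -0.4, 1.7]
width: 0.106
gripper_force: 40.0
```

```bash
python3 -c "
from h import *
st()"
```

```text
t 13.25 dock xy [-0.0585 -0.0025] z -0.0048 F dock [0.34 0.15] 0.99 tau [-0.04  0.12  0.04] w 0.10783106193960046
```

Contact: the bed has sunk about 1 mm. Now I'll slide the front edge under the flap.

arm_command --dp '[[0,0.2,0],[0,0.2,0],[0,0.2,0],[0,0.2,0],[0,0.2,0],[0,0.2,0],[0,0,0]]' --angular '[[0,0,0],[0,0,0],[0,0,0],[0,0,0],[0,0,0],[0,0,0],[0,0,0]]' --claw '[0,0,0,0,0,0,0]'

```text
clock: 13.95
position: [0.5494, -0.1755, -0.0048]
ee_rot: [2.427, 1.992, 0.001]
force: [0.9, -0.1, 1.3]
width: 0.105
gripper_force: 40.0
```

```bash
python3 -c "
from h import *
st()
sc=cv2.cvtColor(get('scene')['frame'],cv2.COLOR_RGB2BGR)
cv2.imwrite('pics/c5.png',cv2.resize(sc[190:270,160:260],(800,600),interpolation=cv2.INTER_CUBIC))
"
```

```text
t 14.1 dock xy [-0.028  -0.0025] z -0.0047 F dock [ 1.48 -0.28] 0.85 tau [-0.16 -0.15  0.06] w 0.10524870459273813
```

View pics/c5.png

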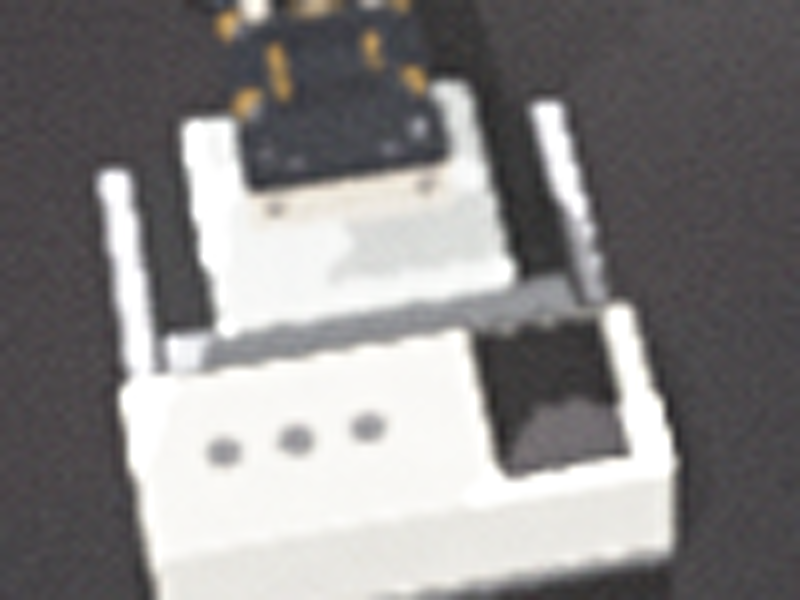

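The guard is centred between the rails, and its edge has disappeared under the flap at about (370,305), with the flap still in place. I'll continue towards the housing.

arm_command --dp '[[0,0.2,0],[0,0.2,0],[0,0.2,0],[0,0.2,0],[0,0,0]]' --angular '[[0,0,0],[0,0,0],[0,0,0],[0,0,0],[0,0,0]]' --claw '[0,0,0,0,0]'

```text
clock: 14.65
position: [0.569, -0.1794, -0.0048]
ee_rot: [2.428, 1.992, 0.001]
force: [1.6, 0.8, 1.0]
width: 0.104
gripper_force: 40.0
```

arm_command --dp '[[0,0.08,0],[0,0.08,0],[0,0,0]]' --angular '[[0,0,0],[0,0,0],[0,0,0]]' --claw '[0,0,0]'

```text
clock: 14.95
position: [0.5717, -0.18, -0.0049]
ee_rot: [2.429, 1.993, 0.0]
force: [-1.0, 0.6, 1.8]
width: 0.106
gripper_force: 40.0
```

```bash
python3 -c "
from h import *
st()"
```

```text
t 15.1 dock xy [-0.0045 -0.0025] z -0.0048 F dock [-0.28 -0.43] 1.17 tau [-0.06  0.14 -0.01] w 0.10539175690975905
```

arm_command --dp '[[0,0.04,0],[0,0.04,0],[0,0,0]]' --angular '[[0,0,0],[0,0,0],[0,0,0]]' --claw '[0,0,0]'

```text
clock: 15.4
position: [0.5736, -0.1803, -0.0049]
ee_rot: [-2.429, -1.993, 0.0]
force: [-0.4, 1.0, 1.0]
width: 0.104
gripper_force: 40.0
```

```bash
python3 -c "
from h import *
st()"
```

```text
t 15.55 dock xy [-0.0026 -0.0025] z -0.0048 F dock [-0.98 -0.19] 1.03 tau [-0.02  0.29 -0.01] w 0.10643006043914272
```

arm_command --dp '[[0,0.04,0],[0,0.04,0],[0,0,0]]' --angular '[[0,0,0],[0,0,0],[0,0,0]]' --claw '[0,0,0]'

```text
clock: 15.85
position: [0.5757, -0.1807, -0.0049]
ee_rot: [2.429, 1.993, 0.0]
force: [-0.7, 0.5, 0.3]
width: 0.101
gripper_force: 40.0
```

```bash
python3 -c "
from h import *
st()"
```

```text
t 16.0 dock xy [-0.0005 -0.0025] z -0.0048 F dock [-1.1  -0.11] 1.47 tau [0.05 0.24 0.01] w 0.10871103582620942
```

arm_command --dp '[[0,0.04,0],[0,0.04,0],[0,0,0]]' --angular '[[0,0,0],[0,0,0],[0,0,0]]' --claw '[0,0,0]'

```text
clock: 16.3
position: [0.5776, -0.1812, -0.0049]
ee_rot: [2.429, 1.993, 0.0]
force: [-0.9, 0.6, 1.8]
width: 0.105
gripper_force: 40.0
```

```bash
python3 -c "
from h import *
st()"
```

```text
t 16.45 dock xy [ 0.0015 -0.0025] z -0.0048 F dock [-0.69 -0.15] 1.0 tau [-0.09  0.26 -0.01] w 0.10679585904717367
```

arm_command --dp '[[0,0.04,0],[0,0.04,0],[0,0,0]]' --angular '[[0,0,0],[0,0,0],[0,0,0]]' --claw '[0,0,0]'

```text
clock: 16.75
position: [0.5779, -0.1811, -0.0052]
ee_rot: [-2.427, -1.991, 0.002]
force: [-6.6, 1.2, 4.2]
width: 0.108
gripper_force: 40.0
```

```bash
python3 -c "
from h import *
st()"
```

```text
t 16.9 dock xy [ 0.0017 -0.0024] z -0.0052 F dock [-6.27  0.14] 3.84 tau [0.2  1.16 0.01] w 0.10815318032402796
```

The guard is home: 6 N against the housing. I'll ease off a little and press down.

arm_command --dp '[[0,-0.03,0],[0,0,0.04],[0,0,0.04],[0,0,0.04],[0,0,0.04],[0,0,0],[0,0,0]]' --angular '[[0,0,0],[0,0,0],[0,0,0],[0,0,0],[0,0,0],[0,0,0],[0,0,0]]' --claw '[0,0,0,0,0,0,0]'

```text
clock: 17.6
position: [0.578, -0.1812, -0.0085]
ee_rot: [-2.428, -1.992, 0.0]
force: [-7.0, 3.4, 10.7]
width: 0.104
gripper_force: 40.0
```

```bash
python3 -c "
from h import *
st()"
```

```text
t 17.75 dock xy [ 0.0018 -0.0025] z -0.0085 F dock [-7.49  1.24] 9.73 tau [ 0.37  1.53 -0.08] w 0.10706234016559962
```

arm_command --dp '[[0,-0.04,-0.02],[0,0,0],[0,0,0]]' --angular '[[0,0,0],[0,0,0],[0,0,0]]' --claw '[0,0,0]'

```text
clock: 18.05
position: [0.5781, -0.1812, -0.0078]
ee_rot: [2.429, 1.992, 0.001]
force: [-4.9, 1.3, 9.3]
width: 0.106
gripper_force: 40.0
```

```bash
python3 -c "
from h import *
st()
s,x,M=pose();print('tool z',M[:,2].round(4),'yaw',np.arctan2(M[1,1],M[0,1]))
d=get('wrist');P=(cloud(d)-x)@M
W=cloud(d);m=(abs(P[...,0])<.05)&(P[...,0]>.014)&(((P[...,1]>.012)&(P[...,1]<.045))|((P[...,1]<-.012)&(P[...,1]>-.03)))&(P[...,2]>-.04)&(P[...,2]<-.018)
q=W[m];A=np.c_[q[:,:2],np.ones(len(q))];print('plate top plane world',np.linalg.lstsq(A,q[:,2],rcond=None)[0].round(4),len(q),np.median(q[:,2]))
t=get('top');W=cloud(t);Z=W[...,2]
W0=np.load('s0.npz')['top'];o=np.array([.5767,-.1784]);a=-.196;Rd=np.array([[np.cos(a),np.sin(a)],[-np.sin(a),np.cos(a)]])
for w,n in((W0,'before'),(W,'now')):
    D=np.einsum('ij,...j->...i',Rd,w[...,:2]-o);m=(D[...,0]>.053)&(D[...,0]<.075)&(D[...,1]>.03)&(D[...,1]<.07);print('flap z',n,m.sum(),np.nanmedian(w[m][:,2]))
sc=cv2.cvtColor(get('scene')['frame'],cv2.COLOR_RGB2BGR)
bg=cv2.cvtColor(t['frame'],cv2.COLOR_RGB2BGR)
cv2.imwrite('pics/c6.png',np.hstack([cv2.resize(sc[185:265,160:240],(400,400),interpolation=cv2.INTER_CUBIC),cv2.resize(bg[135:235,270:370],(400,400),interpolation=cv2.INTER_CUBIC)]))
"
```

```text
t 18.2 dock xy [ 0.0019 -0.0025] z -0.0078 F dock [-4.93  0.94] 8.87 tau [ 0.29  1.04 -0.07] w 0.10601291907529149
tool z [ 7.e-04  2.e-04 -1.e+00] yaw -0.19659089497949597
plate top plane world [0.002  0.0019 0.0192] 6481 0.02007815032452448
flap z before 101 0.034144754124289856
flap z now 109 0.03429079873059454
```

View pics/c6.png

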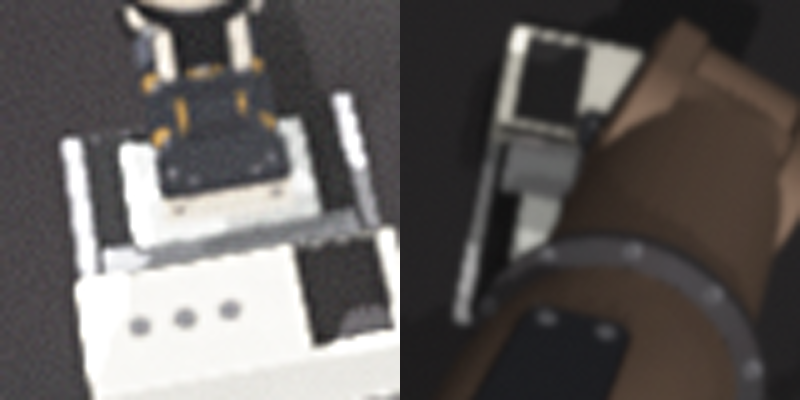

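The picture shows the guard under the flap, square and centred between the rails. The measurements agree: plate top at 20 mm (bed down about 4 mm), tilt about 3 mrad, flap height unchanged, about 9 N downward, and the edge against the housing. Handing in.

```bash
python3 -c "
from cell import arm
print(arm.sign_off())"
```

```text
the job is handed in; nothing more can be done
None
```

The guard is home under the flap, straight and centred, and still held pressed with the bed about 4 mm down (about 9 N); the job is handed in, no verdict was returned, and the first grasp closed above the rib because the true fingertips sit about 36 mm short of the reported TCP.

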